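# Clamp the circuit board in its repair holder

### The job

One of the two board holders on the repair bench has a green circuit board lying in it. Swing that holder's hold-down strip round its pivot, by pushing the red tab at its free end, across the board until the strip rests against the yellow stop post, and leave it there. Leave the board lying in its seat and leave the strip of the empty holder as it is.

Things in the scene. Friction and masses are not known exactly. Their poses are not given: they have to be found in the camera images.
- strip (a joint): angle in rad of the bare aluminium hold-down strip (22 mm wide, 6 mm thick, top 36 mm above the bench) of the holder with the green board. Grows clockwise seen from above: 0 fully open, 1.57 against the yellow stop post (12 mm thick, top at 45 mm, on the far side of the strip from the pushing hand). Stiff pivot: stays where it is left, about 2 to 3 N at the tab moves it
- strip_tab (a point): centre of the red tab on that strip's free end: an upright plate 36 mm long (along the strip), 10 mm thick, 30 mm high, its centre 51 mm and top 66 mm above the bench. x points along the strip away from the pivot, z up; the vertical pivot axis is 165 mm from here towards -x. To close, the tab is pushed on its +y face and moves towards -y; the strip ends 20 mm beyond here
- board_centre (a point): middle of the green circuit board, 80 x 112 x 3 mm, 0.08 kg, z up, 19.5 mm above the bench, small parts up to 6 mm high on it. It lies loose between low rails in its holder, a grey plate 220 x 110 mm fixed to the bench with the steel pivot at one end and the stop post at the other. On the pushed side of the strip all is lower than 28 mm above the bench
- spare_tab (a point): centre of the red tab on the strip of the other, empty holder, which is alike in every way but has no board; leave it as it is
Things that resemble listed ones, but are neither listed nor needed, are in the scene too. Leave any brown look-alike of the part that bears board_centre alone.

How it is judged:
By the outcome, as a careful person would: the job done as asked, in the order asked, and still so for the second after the job is handed in, with the robot touching nothing.
It also fails if it takes over 35 s, if anything falls off the work surface, if the arm or the gripper's body presses on something with over 40 N, if the wrist force passes 120 N, or if a joint passes its speed limit or range.

### The arm

A 6-joint arm with a two-finger parallel gripper is mounted at the origin on the work surface. World frame = base frame: x ahead of the robot, y to its left, z up, the work surface at z = 0. Lengths are in mm, angles in rad, forces in N, time in s.
With the tool pointing down it reaches from about 350 to 975 mm from the base axis. Payload 17.4 kg.
Tool frame: the origin (TCP) lies on the front face of the gripper's body, between the roots of the fingers; the fingertips stand 73 mm ahead of it and the grasp point (between the pads) lies 54 mm ahead of it; x points along the fingers, y is the direction in which the jaws open and shut, and the axes are right-handed (so a half turn about x gives the same grasp; the last joint's range is limited). The gripper opens to 85 mm and grips with 20 to 120 N. Pads are 22 mm wide; open, the fingers measure 114 mm over their backs; the gripper's body (76 mm by 85 mm) begins 54 mm behind the grasp point. The pads swing forward as they close: fully open they stand 13 mm farther back than shut.
Start: joints at [-1.34, 0.116, 1.442, -0, 1.584, -0.038], TCP at [179.253, -650.77, 303.903] pointing down, gripper open.
Joint ranges: [-2.83, 2.83], [-0.83, 2.19], [0.07, 2.5], [-1.14, 4.28], [0.01, 3], [-2.97, 2.97]. Speed limits (rad/s): [1.89, 1.89, 2.22, 3.14, 3.14, 3.14].

### API

Orientations are given as a rotation vector (axis times angle).
In Python, from rig import get_state, get_image, close_job gives the robot as it stands.
- The arm moves only by the tool apply_moves, never from a script. Its argument "plan" is one flat list of numbers, 7 for each row, row after row: the finger opening in m, from 0 to 0.0854, then the shift along the tool's x, y, z in m, then the turn, a rotation vector about the tool's x, y, z in degrees. A call has 1 to 5 rows; each row is the pose to reach, as a shift and turn from the pose commanded when the call began, along the tool's axes at that moment; what a row does not reach only later rows make up. A row lasts 1/8 s, in which the tool goes at most 62.5 mm and 10.7 degrees, less where a joint would pass 70% of its speed; a pose out of reach is approached as far as the arm can. A call with a gripper value outside its range is refused whole. The fingers move at their own pace and stop on an object; "squeeze" is the grip in N (left out, the last holds). Time passes only in rows, so rows that repeat a pose let the fingers close. It gives the time, the measured TCP pose, the force and the opening at its end, in the units of the state.
- get_state(): the state, without advancing time (a new reading comes with each control period).
- get_image(name): name is "side" or "top"; returns a dict with "frame" (384x512x3 uint8, red, green, blue), "vfov" (degrees; the focal length in pixels is half the picture's height over the tangent of half this angle, whatever the lens; pixels are square), "cx", "cy" (the principal point, pixels), "cam_to_world" (4x4, takes a point from camera to world coordinates). Camera axes: x right, y down, z forward; pixel columns grow to the right and rows downward; lengths in mm; the calibration is good to about 2 mm. A picture is of the moment at which its call begins. There is no depth.
- close_job(): hands the job in, once; it reports no verdict.
The state is a dict: "t": time; "joint_positions": joint angles; "dq": joint speeds; "joint_torque": joint torques, N m; "position": TCP position; "eef_rot": TCP orientation; "contact_force": force on the tool from outside, world axes, zero at the start; "torque": the same for the moment, N m; "grip_width": finger opening in mm.
Only numpy, scipy, OpenCV 4.12 (cv2) and the standard library are available. Lean on these libraries where they do the work, as an engineer would, in place of code of your own. Each camera call takes 0.05 s, during which the arm holds its last target.

## Working session

There is one attempt and no reset: what is moved stays moved. The work goes in short steps, Python scripts to look and compute and a tool call to move; the robot and the scene stay as the last step left them, time stands still between calls to the robot, and variables do not carry over. Pictures are saved under pics/ and viewed, and the job is handed in when it is done.

Besides the shell and the picture viewer there is one more tool, called after "Emit:" in YAML: its name, and indented under it one key for each argument. apply_moves: Moves the arm, as the interface text tells. Its arguments: {"type":"object","properties":{"plan":{"type":"array"},"squeeze":{"type":"number"}},"required":["plan"]}

```bash
mkdir -p pics; python3 - <<'E'
from rig import get_state,get_image
import cv2,numpy as np,pickle
s=get_state();print({k:np.round(v,3).tolist() for k,v in s.items()})
for n in("side","top"):
    d=get_image(n);pickle.dump(d,open(f'{n}0.pkl','wb'))
    print(n,d['vfov'],d['cx'],d['cy'],np.round(d['cam_to_world'],3).tolist())
    cv2.imwrite(f'pics/{n}0.png',cv2.resize(d['frame'][:,:,::-1],(768,576),interpolation=cv2.INTER_CUBIC))
E
```

```text
{'t': 0.0, 'joint_positions': [-1.34, 0.117, 1.442, 0.0, 1.584, -0.038], 'dq': [-0.001, 0.0, 0.001, -0.0, 0.001, -0.001], 'joint_torque': [-0.005, -73.201, -63.249, -0.0, 0.006, 0.0], 'position': [179.224, -650.658, 303.13], 'eef_rot': [2.078, 0.282, -2.078], 'contact_force': [0.339, -0.989, 0.976], 'torque': [-0.006, -0.002, 0.018], 'grip_width': 85.448}
side 44.047830741234726 255.28318142151494 191.0440676112092 [[-0.967, -0.202, 0.152, 308.131], [-0.253, 0.748, -0.614, 556.135], [0.011, -0.632, -0.775, 932.699], [0.0, 0.0, 0.0, 1.0]]
top 51.37191866070585 256.1702613935412 190.84759167404818 [[-0.007, -0.994, 0.109, 364.739], [-1.0, 0.007, -0.008, -136.25], [0.007, -0.109, -0.994, 925.297], [0.0, 0.0, 0.0, 1.0]]
```

```bash
ls
```

```text
pics
side0.pkl
top0.pkl
```

View pics/side0.png

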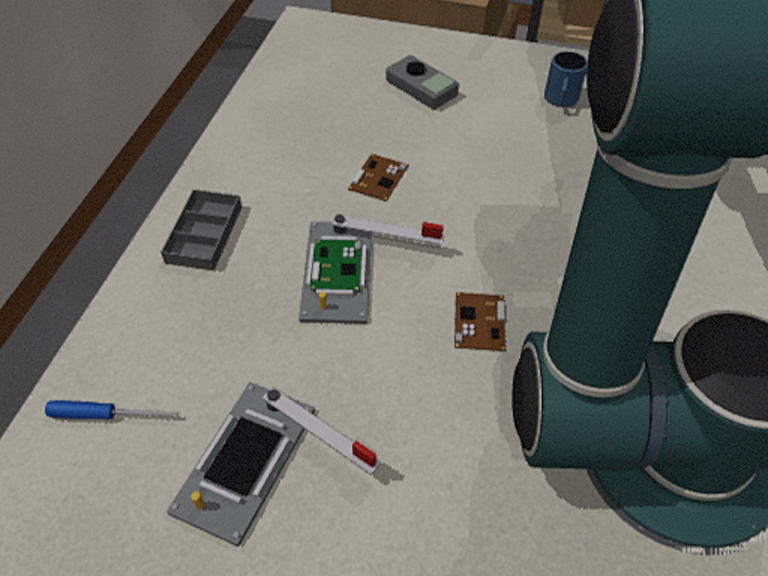

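View pics/top0.png

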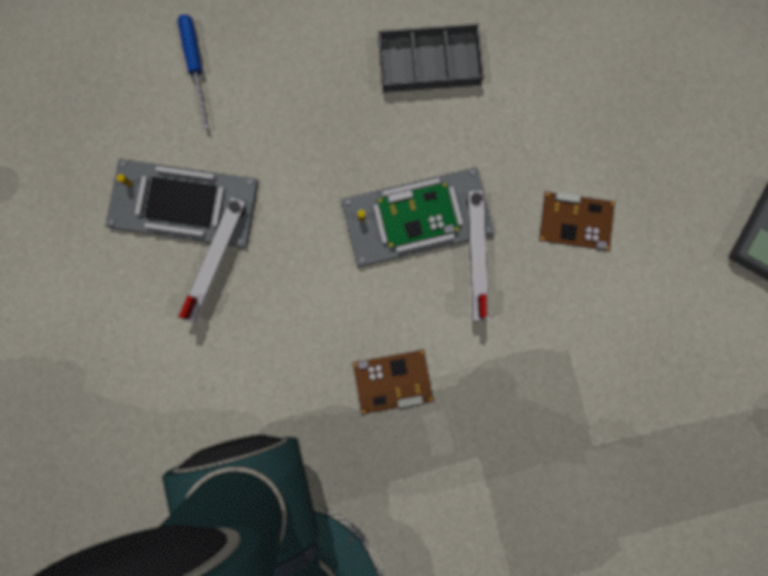

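The top view shows the green board's holder in the middle, at about (417,217) on the enlarged picture. Its pivot is at (476,198), its red tab at (482,305) and its yellow post at (361,213). The empty holder is on the left. I'll zoom in on the middle one next.

```bash
cat > h.py <<'E'
import numpy as np,pickle
def ray(d,u,v):
    f=192/np.tan(np.radians(d['vfov']/2));M=d['cam_to_world']
    r=M[:3,:3]@np.array([(u-d['cx'])/f,(v-d['cy'])/f,1]);return M[:3,3],r
def at(d,u,v,z):
    o,r=ray(d,u,v);return o+r*(z-o[2])/r[2]
def proj(d,p):
    f=192/np.tan(np.radians(d['vfov']/2));M=d['cam_to_world']
    c=M[:3,:3].T@(np.array(p,float)-M[:3,3]);return c[0]/c[2]*f+d['cx'],c[1]/c[2]*f+d['cy']
E
python3 - <<'E'
import cv2,pickle
t=pickle.load(open('top0.pkl','rb'));s=pickle.load(open('side0.pkl','rb'))
c=t['frame'][105:225,220:345,::-1];cv2.imwrite('pics/tc.png',cv2.resize(c,None,fx=5,fy=5,interpolation=cv2.INTER_CUBIC))
c=s['frame'][130:230,190:315,::-1];cv2.imwrite('pics/sc.png',cv2.resize(c,None,fx=5,fy=5,interpolation=cv2.INTER_CUBIC))
E
```

```text
(no output)
```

View pics/tc.png

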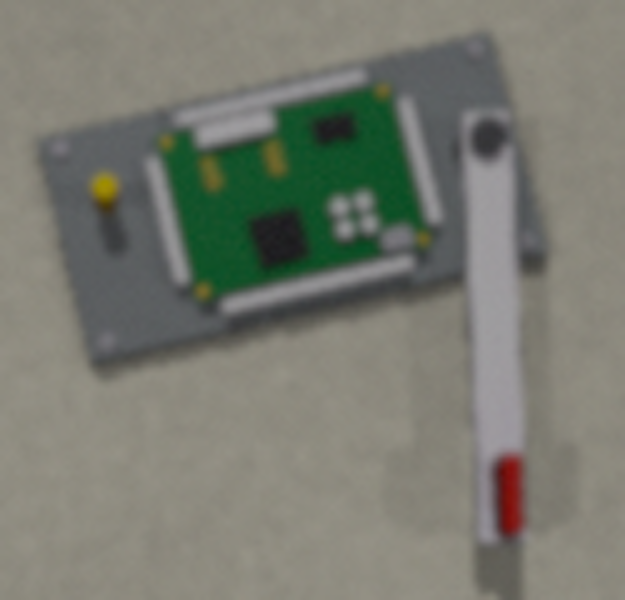

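View pics/sc.png

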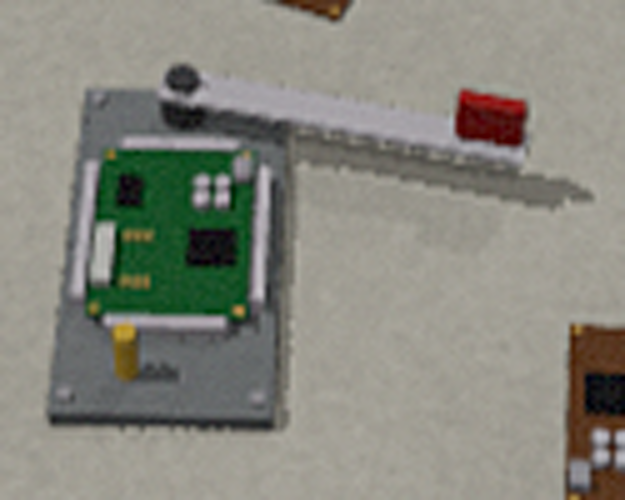

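```bash
python3 - <<'E'
from h import *
from scipy.spatial.transform import Rotation as R
t=pickle.load(open('top0.pkl','rb'));s=pickle.load(open('side0.pkl','rb'))
T=lambda u,v,z:at(t,220+u/5-.4,105+v/5-.4,z)
S=lambda u,v,z:at(s,190+u/5-.4,130+v/5-.4,z)
# strip axis from top
piv=T(488,138,42); print('piv',piv, 'side',S(183,76,42))
print('tab top', T(511,457,66),T(511,535,66))
print('tab side top-edge', S(463,95,66),S(526,99,66))
print('strip end corners',T(478,542,36),T(497,542,36))
print('strip near piv edges',T(468,200,36),T(516,200,36),'lower',T(474,420,36),T(521,420,36))
print('post',T(104,186,45),'side',S(124,330,45))
print('board',T(166,142,21),T(383,90,21),T(423,240,21),T(203,291,21))
st=R.from_rotvec([2.078,.282,-2.078]);print(st.as_matrix().round(3))
E
```

```text
piv [ 594.4630253  -282.60505981   42.        ] side [ 596.05186198 -281.35359816   42.        ]
tab top [ 446.93889592 -285.19411418   66.        ] [ 413.15822095 -284.33697827   66.        ]
tab side top-edge [ 446.99439567 -283.25366552   66.        ] [ 415.44708892 -288.91365468   66.        ]
strip end corners [ 411.82898439 -274.69224585   36.        ] [ 411.76957879 -283.17590613   36.        ]
strip near piv edges [ 567.26372405 -273.80422734   36.        ] [ 567.13843363 -295.64714393   36.        ] lower [ 466.6064822  -274.18479346   36.        ] [ 466.46795991 -295.313633     36.        ]
post [ 572.56762606 -108.71622467   45.        ] side [ 572.86648924 -107.97479006   45.        ]
board [ 598.85189052 -136.73626341   21.        ] [ 623.00688778 -237.76749086   21.        ] [ 552.00876857 -254.92232795   21.        ] [ 528.78683916 -153.27944943   21.        ]
[[-0.     0.266 -0.964]
 [ 0.001 -0.964 -0.266]
 [-1.    -0.001 -0.   ]]
```

```bash
cat >> h.py <<'E'
from scipy.spatial.transform import Rotation as R
P=np.array([595,-283.]);L=165
def tool(th,gap,z,dr=0):
    """th: strip direction deg (180.5 open .. 103 closed); gap = finger centre to tab centre on pushed side"""
    a=np.radians(th);x=np.array([np.cos(a),np.sin(a)]);y=np.array([-x[1],x[0]])
    p=P+(L+dr)*x+y*gap
    # tool -z = push dir = -y ; tool x down
    Z=np.r_[y,0];X=np.array([0,0,-1.]);Y=np.cross(Z,X)
    return np.r_[p,z],np.c_[X,Y,Z]
def rows(targets,st,op=0):
    p0=np.array(st['position']);R0=R.from_rotvec(st['eef_rot']).as_matrix()
    for p,M in targets:
        d=R0.T@(p-p0)/1000;r=R.from_matrix(R0.T@M).as_rotvec(degrees=True)
        print([op]+d.round(4).tolist()+r.round(1).tolist())
E
python3 - <<'E'
from h import *
from rig import get_state
s=get_state()
rows([tool(180.5,45,300),tool(180.5,45,122)],s)
E
```

```text
[0, 0.0035, -0.243, -0.3274, -75.1, -0.0, 0.0]
[0, 0.1815, -0.2428, -0.3274, -75.1, -0.0, 0.0]
```

Emit:
apply_moves:
  plan: [0,0,-0.035,-0.047,-10.5,0,0,0,0,-0.07,-0.094,-21,0,0,0,0,-0.105,-0.14,-31.5,0,0,0,0,-0.14,-0.188,-42,0,0,0,0,-0.175,-0.235,-52.5,0,0]
  squeeze: 20

```text
t: 0.72
position: [360.2, -417.9, 303.7]
eef_rot: [1.483, 1.005, -1.483]
contact_force: [0.8, -0.6, -0.4]
grip_width: -0.0
```

```bash
python3 - <<'E'
from h import *
from rig import get_state
s=get_state();print(s['t'],s['position'],s['contact_force'],s['grip_width'],np.round(s['joint_positions'],2))
rows([tool(180.5,45,300),tool(180.5,45,122)],s)
E
```

```text
0.725 [ 360.15320774 -417.929115    303.67833623] [ 0.8056003  -0.56476455 -0.40324367] -0.03451004010803609 [-0.91 -0.15  1.71  0.    1.59 -0.53]
[0, 0.0037, 0.0324, -0.1082, -22.3, -0.0, 0.0]
[0, 0.1817, 0.0325, -0.1082, -22.3, -0.0, 0.0]
```

Emit:
apply_moves:
  plan: [0,0.002,0.016,-0.054,-10.5,0,0,0,0.004,0.0325,-0.108,-20,0,0,0,0.06,0.0325,-0.108,-22.3,0,0,0,0.11,0.0325,-0.108,-22.3,0,0,0,0.15,0.0325,-0.108,-22.3,0,0]

```text
t: 1.35
position: [429.7, -331.2, 151.6]
eef_rot: [1.206, 1.213, -1.207]
contact_force: [-0.1, -0.3, -0.4]
grip_width: -0.3
```

```bash
python3 - <<'E'
from h import *
from rig import get_state,get_image
import cv2
s=get_state();print(s['t'],s['position'],s['contact_force'])
rows([tool(180.5,45,122),tool(180.5,25,122)],s)
ims=[]
for n,(a,b,c,d) in dict(side=(80,230,190,340),top=(90,240,220,370)).items():
    f=get_image(n)['frame'][a:b,c:d,::-1];ims.append(cv2.resize(f,(400,400),interpolation=cv2.INTER_CUBIC))
cv2.imwrite('pics/a1.png',np.hstack(ims))
E
```

```text
1.35 [ 429.71861044 -331.17166048  151.58938949] [-0.12719613 -0.34048486 -0.40206095]
[0, 0.0296, 0.0007, -0.0017, -0.3, -0.1, 0.1]
[0, 0.0296, 0.0006, -0.0217, -0.3, -0.1, 0.1]
```

View pics/a1.png

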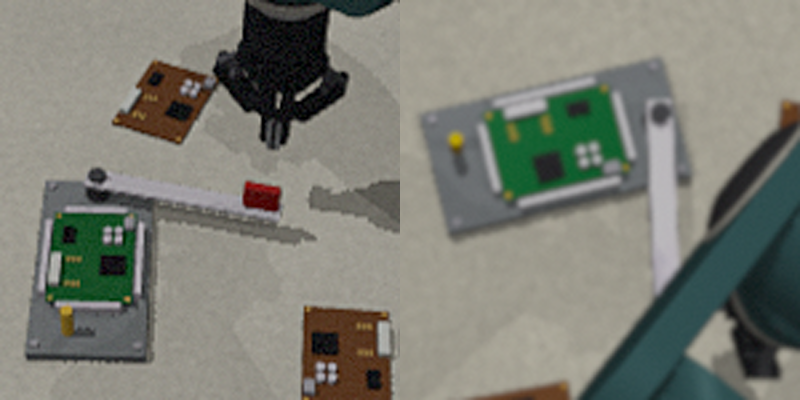

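```bash
python3 - <<'E'
from h import *
s=pickle.load(open('side0.pkl','rb'))
for z in (85,78.6,72,65.6):
    u,v=proj(s,[429.7,-331.2,z]);print(z,((u-190)*2.667),(v-80)*2.667)
E
```

```text
85 275.3351409955207 138.0306246058622
78.6 274.8544745538704 142.85241150533207
72 274.36284648220794 147.78415957414956
65.6 273.8900045119857 152.52745558980095
```

The closed fingertips sit about 73 mm ahead of the TCP, to the right of the tab, at about (272,146) in the left crop. I'll go down to TCP z = 118 and close in.

Emit:
apply_moves:
  plan: [0,0.017,0,-0.001,0,0,0,0,0.0335,0,-0.002,0,0,0,0,0.0335,0,-0.009,0,0,0,0,0.0335,0,-0.017,0,0,0,0,0.0335,0,-0.023,0,0,0]

```text
t: 2.08
position: [430.2, -308.3, 121.2]
eef_rot: [1.206, 1.21, -1.206]
contact_force: [-0.9, -0.5, 0.1]
grip_width: -0.2
```

```bash
python3 - <<'E'
from h import *
from rig import get_state,get_image
import cv2
s=get_state();print(s['t'],s['position'],s['contact_force'])
rows([tool(180.5,16,118)]+[tool(180.5-3.2*k,16,118) for k in range(1,6)],s)
f=get_image('side')['frame'][110:210,220:320,::-1]
cv2.imwrite('pics/a2.png',cv2.resize(f,(500,500),interpolation=cv2.INTER_CUBIC))
E
```

```text
2.075 [ 430.22934149 -308.30072419  121.178418  ] [-0.89151361 -0.48357836  0.13451876]
[0, 0.0032, -0.0001, -0.0079, -0.3, 0.0, -0.0]
[0, 0.0032, -0.0007, -0.0171, 2.9, 0.0, -0.0]
[0, 0.0032, -0.0009, -0.0264, 6.1, 0.0, -0.0]
[0, 0.0032, -0.0006, -0.0356, 9.3, 0.0, -0.1]
[0, 0.0031, 0.0003, -0.0448, 12.5, 0.0, -0.1]
[0, 0.0031, 0.0017, -0.054, 15.7, 0.0, -0.1]
```

View pics/a2.png

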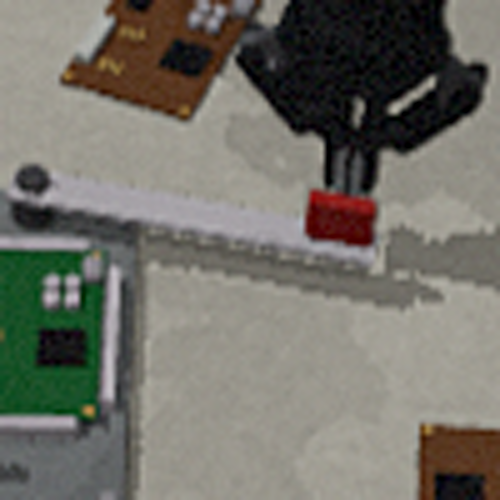

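Emit:
apply_moves:
  plan: [0,0.002,0.001,-0.008,0,0,0,0,0.002,0.002,-0.017,3,0,0,0,0.002,0.002,-0.026,6,0,0,0,0.002,0.0025,-0.0355,9.3,0,0,0,0.002,0.0035,-0.0445,12.5,0,0]

```text
t: 2.75
position: [433.2, -263.9, 118.4]
eef_rot: [1.366, 1.099, -1.367]
contact_force: [-1.5, -1.7, -0.3]
grip_width: 0.0
```

```bash
python3 - <<'E'
from h import *
from rig import get_state,get_image
import cv2
s=get_state();print(s['t'],s['position'],s['contact_force'],s['torque'])
rows([tool(168-3.2*k,16,119,-3) for k in range(0,6)],s)
f=get_image('side')['frame'][110:230,190:320,::-1]
cv2.imwrite('pics/a3.png',cv2.resize(f,(650,600),interpolation=cv2.INTER_CUBIC))
E
```

```text
2.75 [ 433.24978285 -263.86996545  118.39584768] [-1.52982379 -1.70520239 -0.29941028] [-0.30094038  0.17009367  0.0624416 ]
[0, -0.0006, 0.0002, 0.0011, -0.4, 0.0, 0.0]
[0, -0.0006, -0.0005, -0.008, 2.8, 0.0, 0.0]
[0, -0.0006, -0.0007, -0.0171, 6.0, 0.0, 0.0]
[0, -0.0006, -0.0004, -0.0262, 9.2, 0.0, 0.0]
[0, -0.0006, 0.0004, -0.0352, 12.4, 0.0, 0.0]
[0, -0.0006, 0.0017, -0.0442, 15.6, 0.0, 0.0]
```

View pics/a3.png

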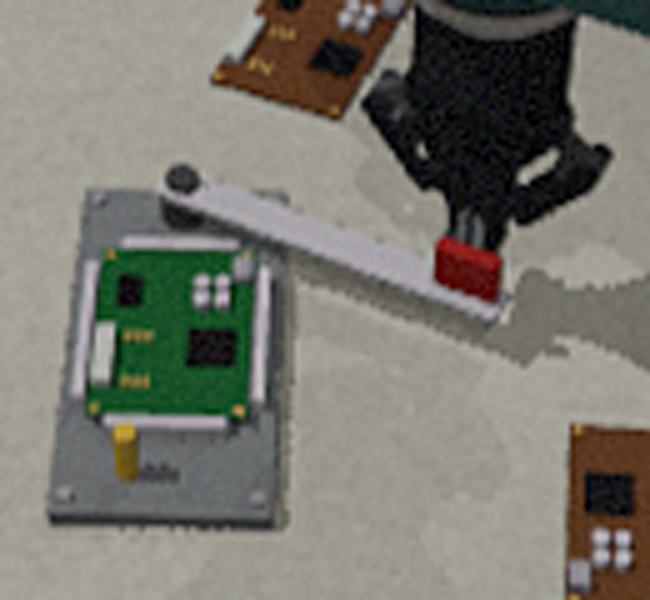

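The strip is turning under about 2 N, with the tab in front of the fingers at about (468,268). I'll continue along the arc.

Emit:
apply_moves:
  plan: [0,0,0,-0.008,2.8,0,0,0,0,-0.0005,-0.017,6,0,0,0,0,-0.0005,-0.026,9.2,0,0,0,0,0.0005,-0.035,12.4,0,0,0,0,0.0015,-0.044,15.6,0,0]

```text
t: 3.42
position: [444.3, -221.5, 118.5]
eef_rot: [1.559, 0.937, -1.559]
contact_force: [0.5, -1.9, -0.7]
grip_width: 0.1
```

```bash
python3 - <<'E'
from h import *
from rig import get_state
s=get_state();print(s['t'],s['position'],s['contact_force'],s['torque'])
rows([tool(152-3.2*k,16,119,-3) for k in range(0,6)],s)
E
```

```text
3.425 [ 444.29485627 -221.47718628  118.48240845] [ 0.54926381 -1.91619446 -0.65651417] [-0.43188706 -0.05121581  0.01923671]
[0, -0.0005, -0.0001, -0.0004, 0.0, 0.0, -0.0]
[0, -0.0005, -0.0007, -0.0095, 3.2, 0.0, -0.0]
[0, -0.0005, -0.0008, -0.0186, 6.4, 0.0, -0.0]
[0, -0.0005, -0.0004, -0.0277, 9.6, 0.0, -0.0]
[0, -0.0005, 0.0005, -0.0367, 12.8, 0.0, -0.0]
[0, -0.0005, 0.0019, -0.0457, 16.0, 0.0, -0.0]
```

Emit:
apply_moves:
  plan: [0,0,-0.0005,-0.0095,3.2,0,0,0,0,-0.001,-0.0185,6.4,0,0,0,0,-0.0005,-0.0275,9.6,0,0,0,0,0.0005,-0.0365,12.8,0,0,0,0,0.002,-0.0455,16,0,0]

```text
t: 4.05
position: [467.3, -182.1, 118.4]
eef_rot: [1.748, 0.743, -1.748]
contact_force: [-1.9, -1.4, 0.7]
grip_width: -0.1
```

```bash
python3 - <<'E'
from h import *
from rig import get_state,get_image
import cv2
s=get_state();print(s['t'],s['position'],s['contact_force'],s['torque'])
rows([tool(136-3.2*k,16,119,-3) for k in range(0,6)],s)
f=get_image('side')['frame'][110:230,190:320,::-1]
cv2.imwrite('pics/a4.png',cv2.resize(f,(650,600),interpolation=cv2.INTER_CUBIC))
E
```

```text
4.05 [ 467.25664261 -182.09162405  118.40931917] [-1.93724285 -1.38377461  0.74094173] [-0.23263352  0.29350521  0.08693336]
[0, -0.0006, -0.0, -0.0002, 0.1, 0.0, 0.0]
[0, -0.0006, -0.0006, -0.0092, 3.3, 0.0, 0.0]
[0, -0.0006, -0.0008, -0.0183, 6.5, 0.0, 0.0]
[0, -0.0006, -0.0004, -0.0274, 9.7, 0.0, 0.0]
[0, -0.0006, 0.0005, -0.0364, 12.9, 0.0, 0.0]
[0, -0.0006, 0.0019, -0.0454, 16.1, 0.0, 0.0]
```

View pics/a4.png

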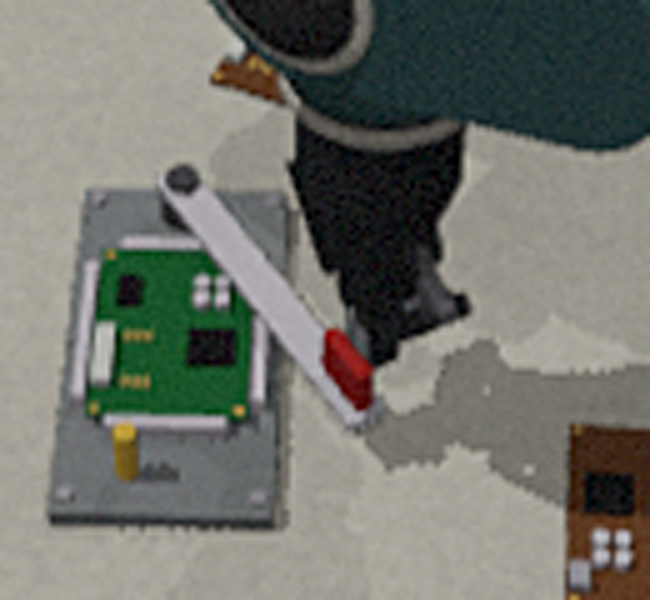

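The strip is now over the corner of the board, with the tab at about (348,368), and the board hasn't moved. I'll continue.

Emit:
apply_moves:
  plan: [0,0,-0.0005,-0.009,3.2,0,0,0,0,-0.001,-0.0185,6.4,0,0,0,0,-0.0005,-0.0275,9.6,0,0,0,0,0.0005,-0.0365,12.8,0,0,0,0,0.002,-0.0455,16,0,0]

```text
t: 4.72
position: [500.2, -150.8, 118.3]
eef_rot: [1.925, 0.518, -1.926]
contact_force: [-2.7, -0.4, 1.4]
grip_width: 0.1
```

```bash
python3 - <<'E'
from h import *
from rig import get_state,get_image
import cv2
s=get_state();print(s['t'],s['position'],s['contact_force'],s['torque'])
rows([tool(a,16,119,-3) for a in (120,118,116,114,112,110,108,106,104,102)],s)
f=get_image('side')['frame'][110:230,190:320,::-1]
cv2.imwrite('pics/a5.png',cv2.resize(f,(650,600),interpolation=cv2.INTER_CUBIC))
E
```

```text
4.725 [ 500.18463909 -150.81929062  118.31331874] [-2.72507376 -0.37774784  1.38174739] [-0.10276677  0.36016363 -0.02404104]
[0, -0.0007, -0.0001, -0.0, 0.1, 0.0, 0.0]
[0, -0.0007, -0.0006, -0.0057, 2.1, 0.0, 0.0]
[0, -0.0007, -0.0008, -0.0114, 4.1, 0.0, 0.0]
[0, -0.0007, -0.0009, -0.017, 6.1, 0.0, 0.0]
[0, -0.0007, -0.0007, -0.0227, 8.1, 0.0, 0.0]
[0, -0.0007, -0.0004, -0.0284, 10.1, 0.0, 0.0]
[0, -0.0007, 0.0002, -0.0341, 12.1, 0.0, 0.0]
[0, -0.0007, 0.0009, -0.0397, 14.1, 0.0, 0.0]
[0, -0.0007, 0.0018, -0.0453, 16.1, 0.0, 0.0]
[0, -0.0007, 0.003, -0.0509, 18.1, 0.0, 0.0]
```

View pics/a5.png

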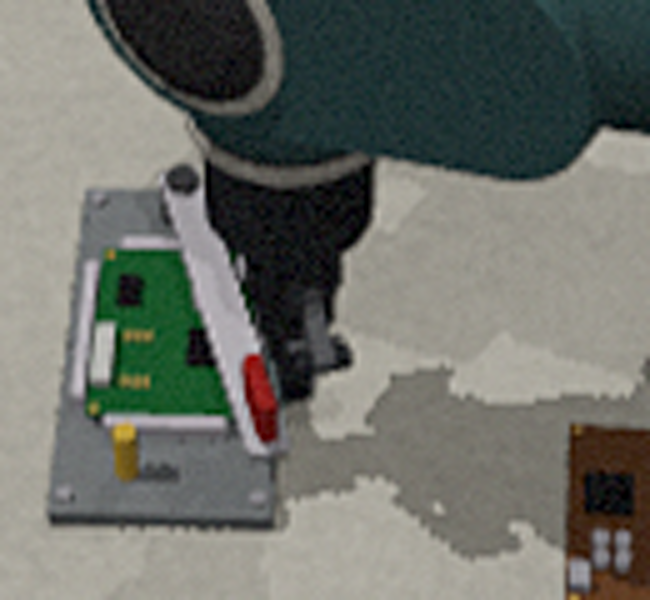

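Emit:
apply_moves:
  plan: [0,0,-0.0005,-0.0085,3.1,0,0,0,0,-0.001,-0.017,6.1,0,0,0,0,-0.0005,-0.0255,9.1,0,0,0,0,0,-0.034,12.1,0,0,0,0,0.001,-0.0395,14.1,0,0]

```text
t: 5.4
position: [534.8, -132.0, 118.3]
eef_rot: [2.071, 0.293, -2.072]
contact_force: [-2.6, 0.2, 0.9]
grip_width: 0.0
```

```bash
python3 - <<'E'
from h import *
from rig import get_state,get_image
import cv2
s=get_state();print(s['t'],s['position'],s['contact_force'],s['torque'])
rows([tool(a,16,119,-3) for a in (106,105,104,103,102,101,100)],s)
f=get_image('side')['frame'][110:230,190:320,::-1]
cv2.imwrite('pics/a6.png',cv2.resize(f,(650,600),interpolation=cv2.INTER_CUBIC))
E
```

```text
5.4 [ 534.82447867 -131.98657748  118.27715841] [-2.55108456  0.24341799  0.85150699] [ 0.13584311  0.39592004 -0.00553011]
[0, -0.0007, -0.0002, -0.0002, 0.1, 0.0, 0.0]
[0, -0.0007, -0.0005, -0.003, 1.1, 0.0, 0.0]
[0, -0.0007, -0.0007, -0.0059, 2.1, 0.0, 0.0]
[0, -0.0007, -0.0009, -0.0087, 3.1, 0.0, 0.0]
[0, -0.0007, -0.001, -0.0116, 4.1, 0.0, 0.0]
[0, -0.0007, -0.001, -0.0144, 5.1, 0.0, 0.0]
[0, -0.0007, -0.001, -0.0172, 6.1, 0.0, 0.0]
```

View pics/a6.png

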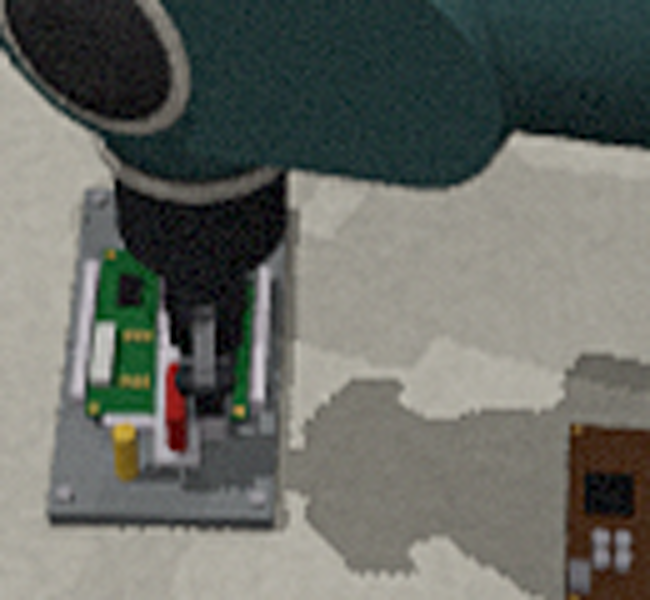

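The strip's far edge is at (155,460) and the post's near edge at (138,455), so about 8 mm remains. I'll close it slowly and watch the force.

Emit:
apply_moves:
  plan: [0,0,0,-0.002,0.7,0,0,0,0,-0.0005,-0.004,1.4,0,0,0,0,-0.0005,-0.006,2.1,0,0,0,0,-0.0005,-0.0075,2.6,0,0,0,0,-0.0005,-0.0075,2.6,0,0]

```text
t: 6.08
position: [542.0, -129.4, 118.3]
eef_rot: [2.097, 0.247, -2.098]
contact_force: [-2.1, -0.1, -1.4]
grip_width: 0.1
```

```bash
python3 - <<'E'
from h import *
from rig import get_state,get_image
import cv2
s=get_state();print(s['t'],s['position'],s['contact_force'],s['torque'])
f=get_image('side')['frame'][180:230,190:260,::-1]
cv2.imwrite('pics/a7.png',cv2.resize(f,(700,500),interpolation=cv2.INTER_CUBIC))
E
```

```text
6.075 [ 541.97100197 -129.40686918  118.31040562] [-2.08402882 -0.14284911 -1.41338045] [ 2.27616946e-05  3.68533844e-01 -6.07846865e-03]
```

View pics/a7.png

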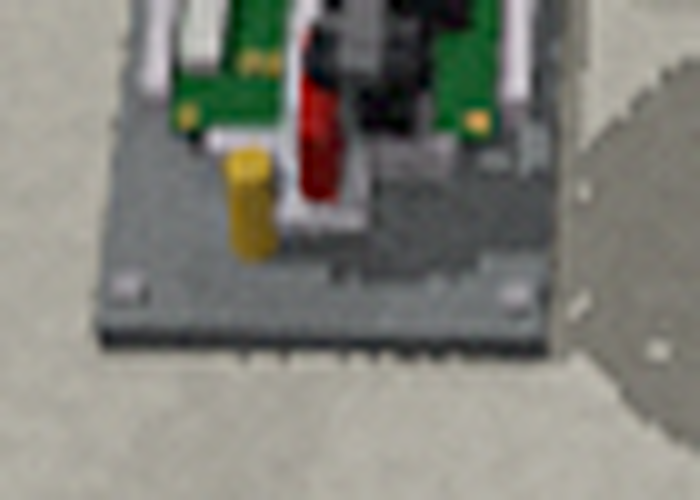

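Nearly touching: about 1–2 mm is left, between pixel columns 272 and 280. I'll use smaller steps.

Emit:
apply_moves:
  plan: [0,0,0,-0.001,0.3,0,0,0,0,0,-0.002,0.6,0,0,0,0,0,-0.002,0.6,0,0]

```text
t: 6.5
position: [542.5, -129.2, 118.2]
eef_rot: [2.099, 0.236, -2.108]
contact_force: [-21.0, -2.0, 8.4]
grip_width: 0.5
```

The force jumped to 21 N after 0.5 mm of travel, so the strip is on the post. I'll back off along tool +z, then raise the hand.

Emit:
apply_moves:
  plan: [0,0,0,0.006,0,0,0,0,0,0,0.02,0,0,0,0,0,0,0.035,0,0,0,0,-0.03,0,0.04,0,0,0,0,-0.08,0,0.04,0,0,0]

```text
t: 7.12
position: [503.3, -137.9, 198.0]
eef_rot: [2.102, 0.237, -2.106]
contact_force: [0.7, 0.4, 0.4]
grip_width: -0.1
```

Emit:
apply_moves:
  plan: [0,-0.05,0,0.04,0,0,0,0,-0.08,0,0.09,0,0,0,0,-0.08,0.04,0.13,0,0,0,0,-0.08,0.09,0.16,0,0,0,0,-0.08,0.14,0.16,0,0,0]

```text
t: 7.75
position: [377.8, -311.5, 279.4]
eef_rot: [2.105, 0.232, -2.101]
contact_force: [0.3, 0.4, 0.5]
grip_width: 0.1
```

```bash
python3 - <<'E'
from h import *
from rig import get_state,get_image
import cv2
s=get_state();print(s['t'],s['position'],s['contact_force'])
for n,(a,b,c,d) in dict(side=(130,230,185,310),top=(95,195,210,335)).items():
    f=get_image(n)['frame'];cv2.imwrite(f'pics/{n}full.png',f[:,:,::-1])
    f=f[a:b,c:d,::-1];cv2.imwrite(f'pics/{n}f.png',cv2.resize(f,(750,600),interpolation=cv2.INTER_CUBIC))
E
```

```text
7.75 [ 377.76992648 -311.45074495  279.37679917] [0.34450999 0.39539449 0.4766936 ]
```

View pics/sidef.png

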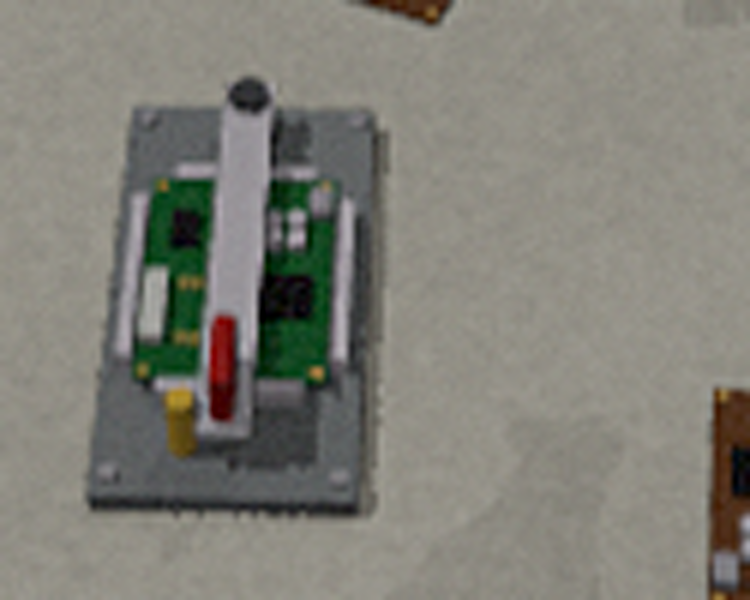

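View pics/topf.png

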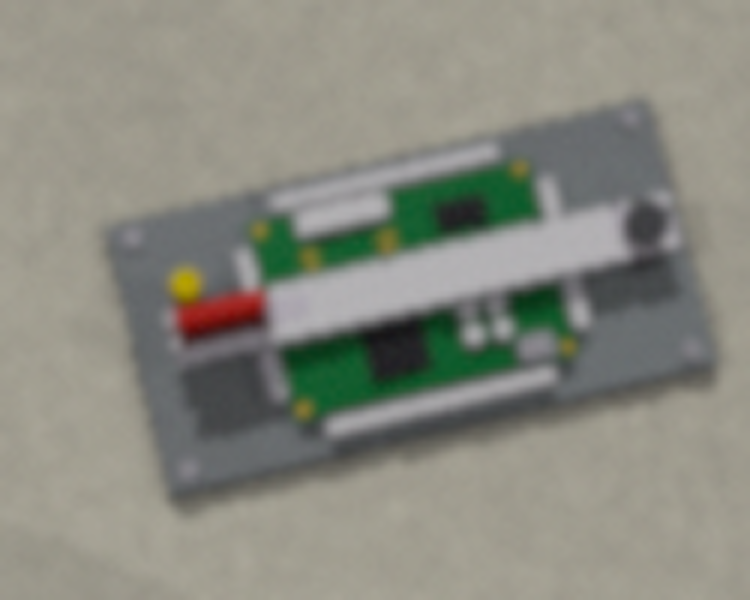

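View pics/topfull.png

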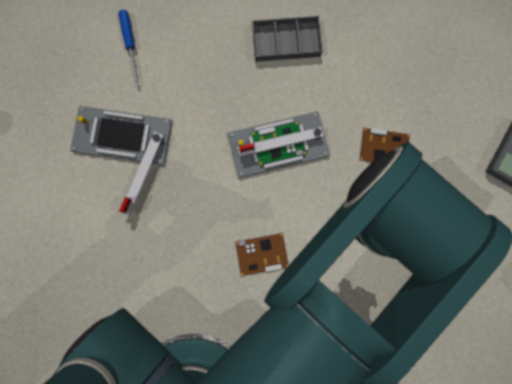

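```bash
python3 - <<'E'
from h import *
t=pickle.load(open('top0.pkl','rb'));s=pickle.load(open('side0.pkl','rb'))
T=lambda u,v,z:at(t,210+(u+.5)/6-.5,95+(v+.5)/6-.5,z)[:2]
S=lambda u,v,z:at(s,185+(u+.5)/6-.5,130+(v+.5)/6-.5,z)[:2]
post=T(185,285,45);print(post)
for nm,a,b in (('top far edge',T(290,288,36),T(600,208,36)),('side far edge',S(197,432,36),S(222,120,36))):
    d=(a-b)/np.linalg.norm(a-b);n=np.array([-d[1],d[0]])
    print(nm,a,b,np.degrees(np.arctan2(d[1],d[0])),'post dist to edge',(post-a)@n)
    
g=[(110,232),(645,100),(715,380),(178,500)]
q=[T(*p,10) for p in g]
for a,b in((q[0],q[1]),(q[3],q[2])): print('plate',np.degrees(np.arctan2(*(a-b)[::-1])))
E
```

```text
[ 571.91787609 -108.7516798 ]
top far edge [ 572.65189673 -148.20571033] [ 603.0021778  -266.36326424] 104.40572164487313 post dist to edge -9.104692709572975
side far edge [562.99532699 -99.11289273] [ 604.56175072 -266.97234393] 103.90817219821665 post dist to edge -6.344118191084867
plate 103.86592406450133
plate 102.36284333089583
```

```bash
python3 - <<'E'
import cv2,numpy as np
a=cv2.imread('pics/sidefull.png')[185:210,200:235];b=cv2.imread('pics/topfull.png')[130:160,232:267]
cv2.imwrite('pics/z.png',np.hstack([cv2.resize(a,(390,390),interpolation=cv2.INTER_CUBIC),cv2.resize(b,(390,390),interpolation=cv2.INTER_CUBIC)]))
E
```

```text
(no output)
```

View pics/z.png

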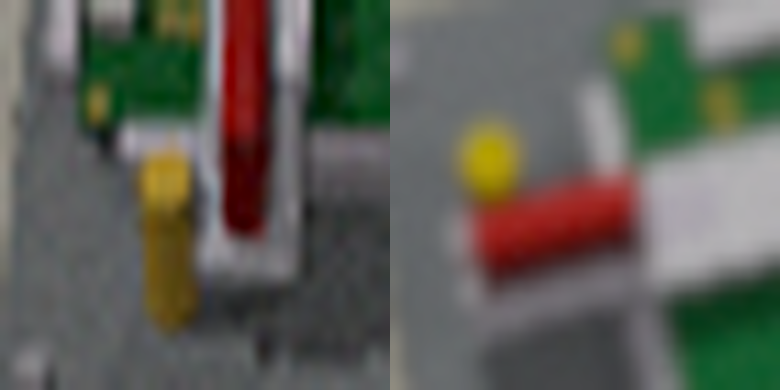

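```bash
python3 -c "
from rig import close_job
print(close_job())"
```

```text
the job is handed in; nothing more can be done
None
```

I swung the hold-down strip on the green board's holder through about 77° until it met the yellow stop post. I pushed the red tab with the closed fingertips, then backed the hand off and raised it clear. I handed the job in at about 7.8 s.

**Contact with the post:** pushing took about 2–3 N along the arc. At the end it rose to 21 N within 0.5 mm of travel, which I took as the strip meeting the post. After I withdrew, the force read about 0.

**Last pictures:** the strip lies across the board alongside the post, the board looks unmoved in its seat, and the empty holder's strip is as it was.

**Checks that disagreed:**
- **Strip direction:** it measures about 104°, against 102.4–103.9° for the plate's edges.
- **Distance from post centre to strip edge:** this should be 6 mm. The side camera gives 6.3 mm, but the top camera gives 9.1 mm. I discounted the top figure because the strip's far edge is hard to read there.
- **Possible gap:** the enlarged side view could still hide a gap of about 1 mm, which is within its blur. I did not press a second time.

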